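# Put the pieces of a denture case into their printed nests

## Robot

A 6-joint arm with a two-finger parallel gripper is mounted at the origin on a cart in front of the work surface, level with it; the furniture and walls round the work are solid. World frame = base frame: x ahead of the robot, y to its left, z up, the work surface at z = 0. Lengths are in mm, angles in degrees, forces in N, time in s.
With the tool pointing down it reaches from about 275 to 775 mm from the base axis. Payload 14.6 kg.
Tool frame: the origin (TCP) lies at the very end of the fingers, on their centre line; the grasp point (between the pads) lies 19 mm behind it; z points along the fingers, y is the line along which they close (so a half turn about z gives the same grasp; the last joint's range is limited). The gripper opens to 85 mm and grips with 20 to 120 N. Pads are 22 mm wide; open, the fingers measure 114 mm over their backs; the gripper's body (76 mm by 85 mm) begins 54 mm behind the grasp point. The pads swing forward as they close: fully open they stand 13 mm farther back than shut.
Start: joints at [63.123, 15.075, -2.767, 72.158, 0, 81.102], TCP at [162.059, 499.365, 231.278] pointing down, gripper open.
Joint ranges: [-151.79, 151.79], [-50.71, 97.33], [-67.44, 78.34], [-121.81, 120.89], [-77.56, 73.72], [-180, 180]. Speed limits (degrees/s): [108.29, 108.29, 147.25, 159.86, 180, 180].

## Interface

Orientations are given as a 3x3 rotation matrix whose columns are the frame's x, y, z axes.
In Python, from cell import robot gives the robot as it stands.
- The arm moves only by the tool carry_out, never from a script. Its argument "targets" is a list of rows, each an object of numbers: "jaw": the opening in per cent of the stroke, from 0 (shut) to 100 (fully open); "tx", "ty", "tz": the shift along the tool's x, y, z in cm; "spin": the turn about the tool's z in rad. A call has 1 to 20 rows; each row is the pose to reach, as a shift and turn from the pose commanded when the call began, along the tool's axes at that moment; what a row does not reach only later rows make up. A row lasts 1/12 s, in which the tool goes at most 41.7 mm and 7.16 degrees, less where a joint would pass 70% of its speed; a pose out of reach is approached as far as the arm can. A call with a gripper value outside its range is refused whole. The fingers move at their own pace and stop on an object; "grip_force" is the grip in N (left out, the last holds). Time passes only in rows, so rows that repeat a pose let the fingers close. It gives the time, the measured TCP pose, the force, the opening and the grip force at its end, in the units of the state.
- robot.state(): the state, without advancing time (a new reading comes with each control period).
- robot.grab_frame(name): name is "scene" or "side" or "wrist"; returns a dict with "color" (384x512x3 uint8, red, green, blue), "fov_y" (degrees; the focal length in pixels is half the picture's height over the tangent of half this angle, whatever the lens; pixels are square), "cx", "cy" (the principal point, pixels), "T" (4x4, takes a point from camera to world coordinates). Camera axes: x right, y up, looking along -z (the intrinsics and any distortion apply to the point x, -y, -z); pixel columns grow to the right and rows downward; lengths in mm; the calibration is good to about 2 mm. A picture is of the moment at which its call begins. There is no depth.
- robot.job_done(): hands the job in; it is judged then, once.
The state is a dict: "time_s": time; "joint_pos": joint angles; "joint_vel": joint speeds; "tau": joint torques, N m; "ee_pos": TCP position; "eef_rot": TCP orientation; "ft_force": force on the tool from outside, world axes, zero at the start; "torque": the same for the moment, N m; "width": finger opening in mm; "grip_force": force on a finger pad.
Only numpy, scipy, OpenCV 4.12 (cv2) and the standard library are available. Lean on these libraries where they do the work, as an engineer would, in place of code of your own. Each camera call takes 0.05 s, during which the arm holds its last target. There are 200 camera calls.

## Task

The pieces of a denture case lie about on the white table: the pink wax base plate, the orange bite registration, the black strip of set-up teeth and the cream silicone key. Put each of them, right way up, into the nest in the blue carrying tray whose pocket is shaped for it, so that it lies flat on the pocket's turquoise floor. Leave the grey stone model where it stands.

Things in the scene. Friction and masses are not known exactly. Their poses are not given: they have to be found in the camera images.
- base_plate_centre (a point): centre, half-way up, of the pink wax base plate on the white table, a flat kidney-shaped plate 49 x 67 x 11 mm (x, y, z), 30 g. z up. Its -x side is the rounded front of the arch, with bevelled corners; the +x side is straight. Grasp along x over the middle, 50 mm wide.
- bite_centre (a point): centre, half-way up, of the orange arch-shaped bite registration, 28 x 58 x 19 mm, 40 g. z up; the arch's front points to -x, its two ends to +x. The point lies in the middle of the front part: along x through it the piece is about 22 mm thick (grasp here); to +x the ends reach 17 mm from the point, to -x it reaches 11 mm.
- strip_centre (a point): centre, half-way up, of the strip of set-up teeth: flat black carrier 16 x 56 x 5 mm with a row of six cream teeth along y, 9 mm thick and 13 mm high, on top (18 mm in all), 12 g or so. z up. Grasp along x, by the carrier's edges (16 mm) or the teeth. Either end may lie to +y in its nest.
- key_centre (a point): centre, half-way up, of the cream silicone key: rounded block 27 x 36 x 18 mm, 30 g, x and y along its sides, z up. Grasp along x (25 mm). It may lie either way round in its nest.
- plate_nest: dark block 86 x 88 x 10 mm in the blue tray; turquoise pocket 61 x 80 mm (x, y), the largest. Origin: centre of its underside, below where the centre of the base plate belongs, same axes. Floor 3 mm, rim 10 mm above the origin; 5 to 6 mm play. Corners at -x bevelled: the plate fits with its front to -x only. Finger channel 40 mm wide, down to the floor, along x through the middle. Fixed.
- bite_nest: dark block 86 x 88 x 10 mm in the blue tray; turquoise pocket 39 x 70 mm (x, y) (17 mm to -x, 22 mm to +x). Origin: centre of its underside, below where the centre of the bite belongs, same axes. Floor 3 mm, rim 10 mm above the origin; 5 to 6 mm play. Corners at -x bevelled: the arch fits with its front to -x only. Finger channel 34 mm wide, down to the floor, along x through the middle. Fixed.
- strip_nest: dark block 86 x 88 x 10 mm in the blue tray; turquoise pocket 28 x 68 mm (x, y), long and narrow. Origin: centre of its underside, below where the centre of the tooth strip belongs, same axes. Floor 3 mm, rim 10 mm above the origin; 5 to 6 mm play. Finger channel 32 mm wide, down to the floor, along x through the middle. Fixed.
- key_nest: dark block 86 x 88 x 10 mm in the blue tray; turquoise pocket 39 x 48 mm (x, y), the shortest. Origin: centre of its underside, below where the centre of the silicone key belongs, same axes. Floor 3 mm, rim 10 mm above the origin; 5 to 6 mm play. Finger channel 28 mm wide, down to the floor, along x through the middle. Fixed.
- die_model: blue-grey stone dental model, 48 x 64 x 27 mm, a loose bystander in front of the corner of the furnace, whose body (0.21 m high, fixed) stands between the left and the right part of the table. Origin: centre of its underside.

How it is judged (in metres and radians):
At the end, for the whole second after the job is handed in: Each of the four pieces lies right way up (within 0.12 rad), at rest, on the floor of its own nest: its listed point within 10 mm horizontally of the nest's centre and at most 2.5 mm higher than when it lies flat, its long side within 0.3 rad of the nest's (horizontal distance between base_plate_centre and plate_nest below 0.01 m and z of base_plate_centre in the frame of plate_nest below 0.011 m and angle between each of base_plate_centre, bite_centre, strip_centre, key_centre's own z axis and vertical below 0.12 rad and angle between the y axis of base_plate_centre and the y axis of plate_nest, either way round below 0.3 rad and horizontal distance between bite_centre and bite_nest below 0.01 m and z of bite_centre in the frame of bite_nest below 0.015 m and angle between the y axis of bite_centre and the y axis of bite_nest, either way round below 0.3 rad and horizontal distance between strip_centre and strip_nest below 0.01 m and z of strip_centre in the frame of strip_nest below 0.0145 m and angle between the y axis of strip_centre and the y axis of strip_nest, either way round below 0.3 rad and horizontal distance between key_centre and key_nest below 0.01 m and z of key_centre in the frame of key_nest below 0.0145 m and angle between the y axis of key_centre and the y axis of key_nest, either way round below 0.3 rad and linear speed of each of base_plate, bite, strip, key below 0.02 m/s); the robot touches nothing.
It fails at once if the grey stone model is shoved more than 20 mm from where it stood (distance of die_model from where it was at the start of the episode above 0.02 m).
It also fails if it takes over 102 s, if anything falls off the work surface, if the arm or the gripper's body presses on something with over 40 N, if the wrist force passes 120 N, or if a joint passes its speed limit or range.

## Working session

There is one attempt and no reset: what is moved stays moved. The work goes in short steps, Python scripts to look and compute and a tool call to move; the robot and the scene stay as the last step left them, time stands still between calls to the robot, and variables do not carry over. Pictures are saved under pics/ and viewed, at most 14 in all, crops included, and the job is handed in when it is done.

Besides the shell and the picture viewer there is one more tool, called as name([rows], argument=value, ...), one row to a line, values as JSON. carry_out: Moves the arm, as the interface text tells. Its arguments: {"type":"object","properties":{"targets":{"type":"array","items":{"type":"object","properties":{"jaw":{"type":"number"},"tx":{"type":"number"},"ty":{"type":"number"},"tz":{"type":"number"},"spin":{"type":"number"}}}},"grip_force":{"type":"number"}},"required":["targets"]}

```bash
ls; mkdir -p pics; python3 - <<'E'
from cell import robot
import cv2,numpy as np
np.set_printoptions(precision=3,suppress=True)
s=robot.state();print({k:np.array(v) for k,v in s.items()})
ims=[]
for n in ("scene","side","wrist"):
    f=robot.grab_frame(n);print(n,f['fov_y'],f['cx'],f['cy'],[k for k in f]);print(np.array(f['T']))
    cv2.imwrite(f'pics/{n}0.png',f['color'][:,:,::-1])
E
```

```text
pics
{'time_s': array(0.), 'joint_pos': array([63.122, 15.099, -2.803, 72.157,  0.001, 81.104]), 'joint_vel': array([-0.014, -0.017,  0.025,  0.043,  0.081,  0.027]), 'tau': array([  0.003, -63.763,  38.457,   0.014,  -0.   ,  -0.   ]), 'ee_pos': array([161.945, 499.129, 230.826]), 'eef_rot': array([[-0.951,  0.309, -0.   ],
       [ 0.309,  0.951, -0.001],
       [ 0.   , -0.001, -1.   ]]), 'ft_force': array([0.054, 0.529, 0.742]), 'torque': array([ 0.014, -0.02 , -0.02 ]), 'grip_force': array(0.), 'width': array(85.649)}
scene 54.469509966541565 262.5404319244109 194.71374751196467 ['color', 'fov_y', 'cx', 'cy', 'T']
[[ -0.622   0.363  -0.694 -80.388]
 [ -0.783  -0.305   0.542 447.138]
 [ -0.015   0.88    0.474 463.884]
 [  0.      0.      0.      1.   ]]
side 54.92743425789567 247.24844344087526 190.6570873319822 ['color', 'fov_y', 'cx', 'cy', 'T']
[[   0.51     0.452   -0.732 -117.961]
 [  -0.86     0.252   -0.443 -405.368]
 [  -0.015    0.856    0.517  478.122]
 [   0.       0.       0.       1.   ]]
wrist 70.68535445878446 251.99040276578688 194.26167781810307 ['color', 'fov_y', 'cx', 'cy', 'T']
[[  0.309  -0.899  -0.311  81.623]
 [  0.951   0.292   0.102 526.44 ]
 [ -0.001  -0.327   0.945 373.215]
 [  0.      0.      0.      1.   ]]
```

View pics/scene0.png

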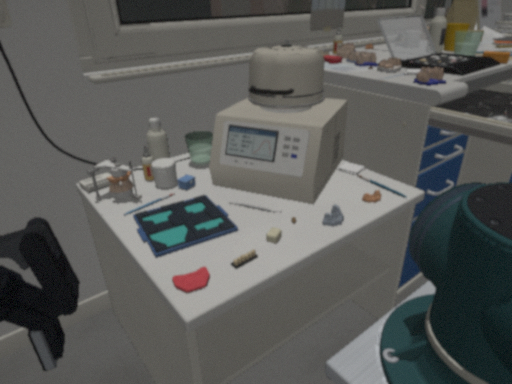

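View pics/side0.png

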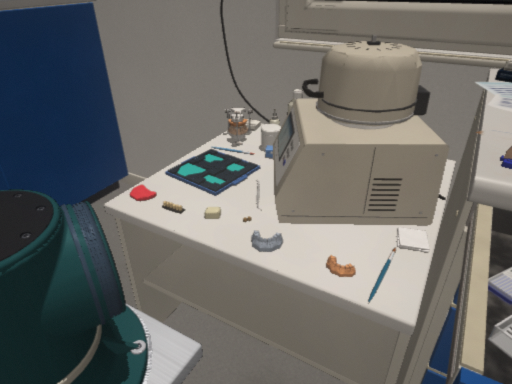

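View pics/wrist0.png

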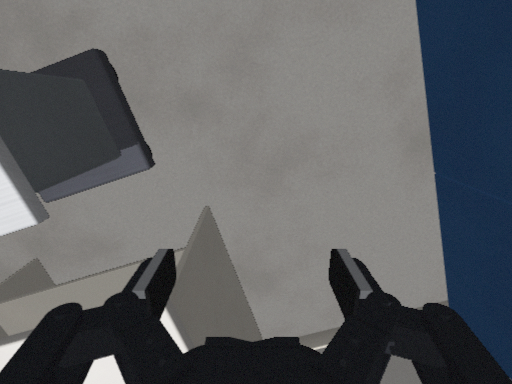

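```bash
cat > h.py <<'E'
import cv2,numpy as np
np.set_printoptions(precision=2,suppress=True)
def PM(f):
    T=np.array(f['T']);h=f['color'].shape[0];F=h/2/np.tan(np.radians(f['fov_y'])/2)
    K=np.array([[F,0,f['cx']],[0,F,f['cy']],[0,0,1]])
    return K@np.diag([1,-1,-1])@np.linalg.inv(T)[:3]      # 3x4
def H(f,z):   # world plane z -> pixel
    P=PM(f);return np.c_[P[:,0],P[:,1],P[:,2]*z+P[:,3]]
def ortho(f,z,x0,x1,y0,y1,s):
    """picture: up=+x, left=+y; s px per mm"""
    A=np.array([[0,-1/s,x1],[-1/s,0,y1],[0,0,1]])
    return cv2.warpPerspective(f['color'],H(f,z)@A,(int((y1-y0)*s),int((x1-x0)*s)),flags=cv2.INTER_LINEAR|cv2.WARP_INVERSE_MAP)[:,:,::-1]
def px2w(f,uv,z):
    return cv2.perspectiveTransform(np.float64(uv).reshape(-1,1,2),np.linalg.inv(H(f,z)))[:,0]
E
python3 - <<'E'
from cell import robot
from h import *
a=ortho(robot.grab_frame('scene'),5,200,850,-380,520,.85)
cv2.imwrite('pics/o1.png',a)
b=ortho(robot.grab_frame('side'),5,200,850,-380,520,.85)
cv2.imwrite('pics/o2.png',b)
E
```

```text
(no output)
```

View pics/o1.png

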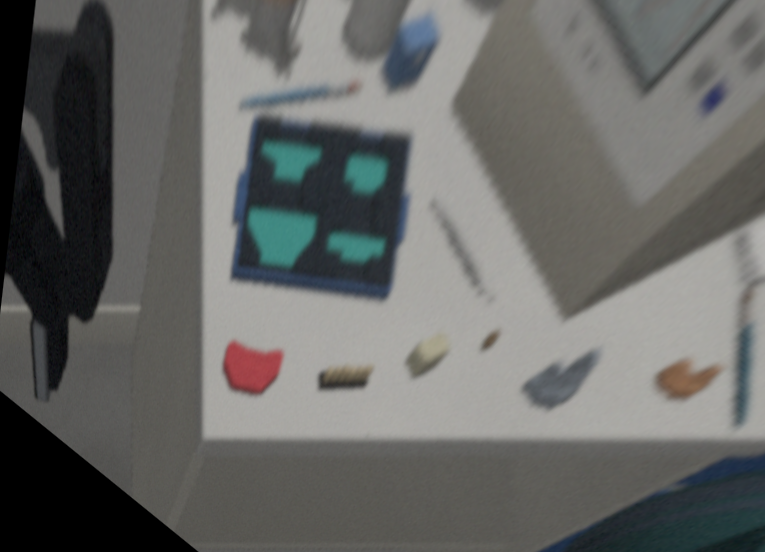

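View pics/o2.png

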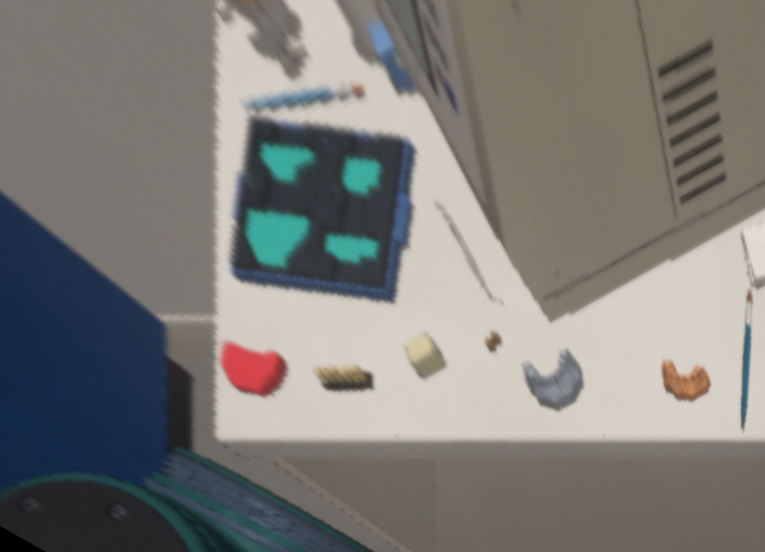

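carry_out([
  {"tx":-43.2,"ty":-30,"spin":1.38,"jaw":100},
  {"tx":-43.2,"ty":-30,"spin":1.38,"jaw":100},
  {"tx":-43.2,"ty":-30,"spin":1.38,"jaw":100},
  {"tx":-43.2,"ty":-30,"spin":1.38,"jaw":100},
  {"tx":-43.2,"ty":-30,"spin":1.38,"jaw":100},
  {"tx":-43.2,"ty":-30,"spin":1.38,"jaw":100},
  {"tx":-43.2,"ty":-30,"spin":1.38,"jaw":100},
  {"tx":-43.2,"ty":-30,"spin":1.38,"jaw":100},
  {"tx":-43.2,"ty":-30,"spin":1.38,"jaw":100},
  {"tx":-43.2,"ty":-30,"spin":1.38,"jaw":100},
  {"tx":-43.2,"ty":-30,"spin":1.38,"jaw":100},
  {"tx":-43.2,"ty":-30,"spin":1.38,"jaw":100},
  {"tx":-43.2,"ty":-30,"spin":1.38,"jaw":100},
  {"tx":-43.2,"ty":-30,"spin":1.38,"jaw":100},
  {"tx":-43.2,"ty":-30,"spin":1.38,"jaw":100},
  {"tx":-43.2,"ty":-30,"spin":1.38,"jaw":100},
  {"tx":-43.2,"ty":-30,"spin":1.38,"jaw":100},
  {"tx":-43.2,"ty":-30,"spin":1.38,"jaw":100},
  {"tx":-43.2,"ty":-30,"spin":1.38,"jaw":100},
  {"tx":-43.2,"ty":-30,"spin":1.38,"jaw":100},
])

```text
$.targets[0]: bad value
```

```bash
cat >> h.py <<'E'
def go(s,x,y,z,a):
    """tx,ty,tz (cm), spin (rad) to TCP x,y,z (mm), tool y axis at yaw a (deg)"""
    R=np.array(s['eef_rot']);d=R.T@(np.array([x,y,z])-s['ee_pos'])/10
    c=np.degrees(np.arctan2(R[1,1],R[0,1]))
    return dict(tx=round(d[0],2),ty=round(d[1],2),tz=round(d[2],2),spin=round(np.radians((c-a+180)%360-180),3))
E
python3 - <<'E'
from cell import robot
from h import *
s=robot.state();print(s['time_s'],np.array(s['ee_pos']),np.array(s['joint_pos']))
f=robot.grab_frame('wrist')
cv2.imwrite('pics/w1.png',cv2.resize(f['color'][:,:,::-1],(768,576)))
a=ortho(f,8,340,740,-60,330,1.45)
cv2.imwrite('pics/w1o.png',a)
E
```

```text
0.25 [162.01 499.26 231.05] [63.12 15.09 -2.78 72.16 -0.   81.1 ]
```

View pics/w1o.png

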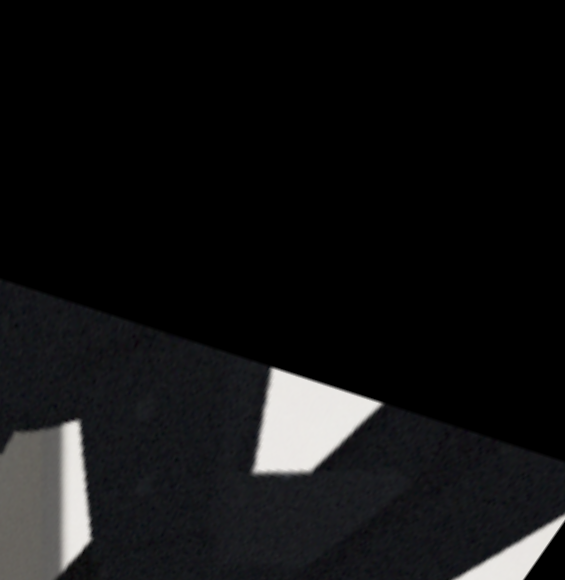

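The call was refused (I left out tz), so the picture shows only the start view. I'll repeat it with every field.

carry_out([
  {"tx":-43.2,"ty":-30,"tz":0,"spin":1.38,"jaw":100},
  {"tx":-43.2,"ty":-30,"tz":0,"spin":1.38,"jaw":100},
  {"tx":-43.2,"ty":-30,"tz":0,"spin":1.38,"jaw":100},
  {"tx":-43.2,"ty":-30,"tz":0,"spin":1.38,"jaw":100},
  {"tx":-43.2,"ty":-30,"tz":0,"spin":1.38,"jaw":100},
  {"tx":-43.2,"ty":-30,"tz":0,"spin":1.38,"jaw":100},
  {"tx":-43.2,"ty":-30,"tz":0,"spin":1.38,"jaw":100},
  {"tx":-43.2,"ty":-30,"tz":0,"spin":1.38,"jaw":100},
  {"tx":-43.2,"ty":-30,"tz":0,"spin":1.38,"jaw":100},
  {"tx":-43.2,"ty":-30,"tz":0,"spin":1.38,"jaw":100},
  {"tx":-43.2,"ty":-30,"tz":0,"spin":1.38,"jaw":100},
  {"tx":-43.2,"ty":-30,"tz":0,"spin":1.38,"jaw":100},
  {"tx":-43.2,"ty":-30,"tz":0,"spin":1.38,"jaw":100},
  {"tx":-43.2,"ty":-30,"tz":0,"spin":1.38,"jaw":100},
  {"tx":-43.2,"ty":-30,"tz":0,"spin":1.38,"jaw":100},
  {"tx":-43.2,"ty":-30,"tz":0,"spin":1.38,"jaw":100},
  {"tx":-43.2,"ty":-30,"tz":0,"spin":1.38,"jaw":100},
  {"tx":-43.2,"ty":-30,"tz":0,"spin":1.38,"jaw":100},
])

```text
time_s: 1.8
ee_pos: [479.8, 81.6, 231.5]
eef_rot: [[0.121, 0.993, 0.0], [0.993, -0.121, 0.0], [0.0, 0.0, -1.0]]
ft_force: [-0.5, -0.3, -0.0]
width: 85.8
grip_force: 0.0
```

```bash
python3 - <<'E'
from cell import robot
from h import *
f=robot.grab_frame('wrist')
np.save('w1.npy',f,allow_pickle=True)
cv2.imwrite('pics/w2o.png',ortho(f,8,340,740,-60,330,1.45))
E
```

```text
(no output)
```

View pics/w2o.png

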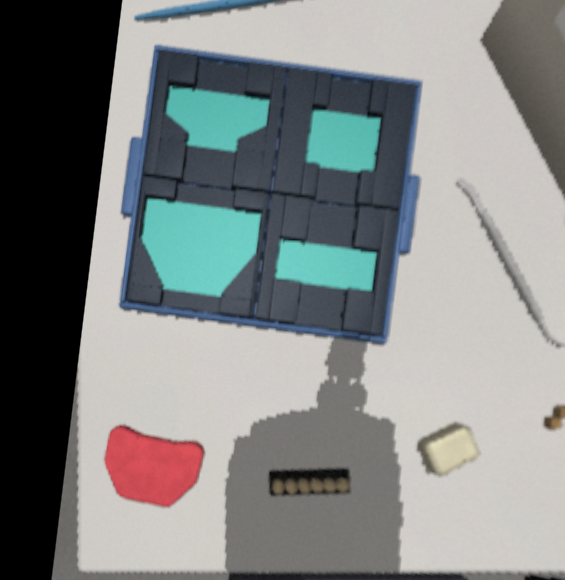

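Top-down view from the wrist: tray yaw is about −7°. Plate nest is at (200,245), strip nest (326,265), bite nest (218,120), key nest (343,140). The pieces are at: plate (153,466), strip (310,483), key (450,450). Next I'll measure these exactly.

```bash
python3 - <<'E'
from h import *
f=np.load('w1.npy',allow_pickle=True).item()
print('cam',np.array(f['T'])[:3,3])
S=3
def seg(z,lo,hi,box,name,n=1,dark=False):
    x0,x1,y0,y1=box
    im=ortho(f,z,x0,x1,y0,y1,S);hsv=cv2.cvtColor(im,cv2.COLOR_BGR2HSV)
    m=cv2.morphologyEx(cv2.inRange(hsv,lo,hi),cv2.MORPH_OPEN,np.ones((3,3)))
    cs=sorted(cv2.findContours(m,cv2.RETR_EXTERNAL,cv2.CHAIN_APPROX_NONE)[0],key=cv2.contourArea)[::-1][:n]
    for c in cs:
        p=np.c_[x1-c[:,0,1]/S,y1-c[:,0,0]/S].astype(np.float32)
        r=cv2.minAreaRect(p);print(name,'c',np.array(r[0]),'size',np.array(r[1]),'ang',r[2],'cent',p.mean(0),'area',cv2.contourArea(p))
        if 'nest' in name:  # extents along tray axes
            a=np.radians(-7);R=np.array([[np.cos(a),np.sin(a)],[-np.sin(a),np.cos(a)]]);q=p@R.T
            print('   x',q[:,0].min(),q[:,0].max(),'y',q[:,1].min(),q[:,1].max())
seg(6,(80,90,60),(100,255,255),(500,720,30,280),'nest',4)
seg(11,(170,90,60),(180,255,255),(360,500,160,300),'plate')
seg(18,(18,30,150),(40,140,255),(380,500,-20,60),'key top')
seg(0,(0,0,0),(180,255,40),(380,430,80,160),'strip black')
im=ortho(f,18,380,500,-20,60,S);print('key hsv',cv2.cvtColor(im,cv2.COLOR_BGR2HSV)[180:230:20,100:160:20].reshape(-1,3).tolist())
E
```

```text
cam [489.93 166.46 373.79]
nest c [569.27 193.8 ] size [81.53 62.8 ] ang 82.31329345703125 cent [573.81 193.55] area 4249.38881090004
   x 509.87688769081666 573.1334749212377 y 220.69773037318262 302.40605693841184
nest c [658.23 181.75] size [71.84 40.85] ang 82.20795440673828 cent [661.28 181.1 ] area 2308.0553504088894
   x 610.5415640650057 651.7531767789122 y 224.57910591779918 296.4603926319424
nest c [557.59 104.99] size [69.34 29.75] ang 81.87002563476562 cent [557.7  105.04] area 1933.4443914620206
   x 525.4652833452692 555.9159396135373 y 137.26061477878463 206.87244986780468
nest c [643.57  93.33] size [49.28 40.79] ang 82.1846923828125 cent [644.09  93.18] area 1905.6668256127741
   x 606.9177222944644 647.9898733307763 y 146.47620039634165 195.74962764060024
plate c [418.03 225.68] size [65.45 47.66] ang 77.17865753173828 cent [420.48 225.1 ] area 2593.111117892666
key top c [430.98  21.8 ] size [23.72 31.96] ang 24.775142669677734 cent [431.14  22.21] area 693.6111427677897
strip black c [410.89 116.36] size [ 9.4  55.07] ang 5.420607089996338 cent [410.78 117.62] area 295.5555970929563
key hsv [[25, 44, 202], [23, 44, 215], [24, 45, 209], [24, 46, 212], [24, 45, 209], [24, 45, 215], [24, 45, 214], [24, 46, 212], [24, 45, 208]]
```

```bash
python3 - <<'E'
from cell import robot
from h import *
s=robot.state()
print(go(s,418,225.7,50,-12.5),go(s,418,225.7,-.5,-12.5))
E
```

```text
{'tx': np.float64(13.56), 'ty': np.float64(-7.9), 'tz': np.float64(18.15), 'spin': np.float64(0.097)} {'tx': np.float64(13.56), 'ty': np.float64(-7.9), 'tz': np.float64(23.2), 'spin': np.float64(0.097)}
```

carry_out([
  {"tx":13.56,"ty":-7.9,"tz":18.1,"spin":0.097,"jaw":100},
  {"tx":13.56,"ty":-7.9,"tz":18.1,"spin":0.097,"jaw":100},
  {"tx":13.56,"ty":-7.9,"tz":18.1,"spin":0.097,"jaw":100},
  {"tx":13.56,"ty":-7.9,"tz":18.1,"spin":0.097,"jaw":100},
  {"tx":13.56,"ty":-7.9,"tz":18.1,"spin":0.097,"jaw":100},
  {"tx":13.56,"ty":-7.9,"tz":18.1,"spin":0.097,"jaw":100},
  {"tx":13.56,"ty":-7.9,"tz":18.1,"spin":0.097,"jaw":100},
  {"tx":13.56,"ty":-7.9,"tz":18.1,"spin":0.097,"jaw":100},
  {"tx":13.56,"ty":-7.9,"tz":20,"spin":0.097,"jaw":100},
  {"tx":13.56,"ty":-7.9,"tz":21.5,"spin":0.097,"jaw":100},
  {"tx":13.56,"ty":-7.9,"tz":22.5,"spin":0.097,"jaw":100},
  {"tx":13.56,"ty":-7.9,"tz":23.0,"spin":0.097,"jaw":100},
  {"tx":13.56,"ty":-7.9,"tz":23.2,"spin":0.097,"jaw":100},
  {"tx":13.56,"ty":-7.9,"tz":23.2,"spin":0.097,"jaw":100},
  {"tx":13.56,"ty":-7.9,"tz":23.2,"spin":0.097,"jaw":100},
], grip_force=25)

```text
time_s: 3.1
ee_pos: [419.2, 224.9, 0.1]
eef_rot: [[0.218, 0.976, 0.001], [0.976, -0.218, 0.0], [0.001, 0.001, -1.0]]
ft_force: [-0.2, -0.4, 0.1]
width: 85.4
grip_force: 0.0
```

carry_out([
  {"tx":0,"ty":0,"tz":0,"spin":0,"jaw":40},
  {"tx":0,"ty":0,"tz":0,"spin":0,"jaw":40},
  {"tx":0,"ty":0,"tz":0,"spin":0,"jaw":40},
  {"tx":0,"ty":0,"tz":0,"spin":0,"jaw":40},
  {"tx":0,"ty":0,"tz":0,"spin":0,"jaw":40},
  {"tx":0,"ty":0,"tz":0,"spin":0,"jaw":40},
  {"tx":0,"ty":0,"tz":0,"spin":0,"jaw":40},
  {"tx":0,"ty":0,"tz":0,"spin":0,"jaw":40},
])

```text
time_s: 3.77
ee_pos: [418.8, 225.0, -0.1]
eef_rot: [[0.218, 0.976, 0.001], [0.976, -0.218, 0.0], [0.0, 0.001, -1.0]]
ft_force: [-2.2, -2.1, 11.9]
width: 47.2
grip_force: 24.0
```

```bash
python3 - <<'E'
from cell import robot
from h import *
s=robot.state()
print(go(s,569.3,193.8,50,-7.7),go(s,569.3,193.8,8,-7.7))
E
```

```text
{'tx': np.float64(0.24), 'ty': np.float64(15.37), 'tz': np.float64(-5.0), 'spin': np.float64(-0.085)} {'tx': np.float64(0.24), 'ty': np.float64(15.37), 'tz': np.float64(-0.8), 'spin': np.float64(-0.085)}
```

carry_out([
  {"tx":0,"ty":0,"tz":-1.5,"spin":0,"jaw":40},
  {"tx":0,"ty":0,"tz":-3,"spin":0,"jaw":40},
  {"tx":0,"ty":0,"tz":-5,"spin":0,"jaw":40},
  {"tx":0.1,"ty":3,"tz":-5,"spin":-0.02,"jaw":40},
  {"tx":0.1,"ty":6,"tz":-5,"spin":-0.04,"jaw":40},
  {"tx":0.2,"ty":9,"tz":-5,"spin":-0.06,"jaw":40},
  {"tx":0.24,"ty":12,"tz":-5,"spin":-0.085,"jaw":40},
  {"tx":0.24,"ty":14.5,"tz":-5,"spin":-0.085,"jaw":40},
  {"tx":0.24,"ty":15.37,"tz":-5,"spin":-0.085,"jaw":40},
  {"tx":0.24,"ty":15.37,"tz":-5,"spin":-0.085,"jaw":40},
  {"tx":0.24,"ty":15.37,"tz":-3.5,"spin":-0.085,"jaw":40},
  {"tx":0.24,"ty":15.37,"tz":-2,"spin":-0.085,"jaw":40},
  {"tx":0.24,"ty":15.37,"tz":-1.3,"spin":-0.085,"jaw":40},
  {"tx":0.24,"ty":15.37,"tz":-1.0,"spin":-0.085,"jaw":40},
  {"tx":0.24,"ty":15.37,"tz":-0.8,"spin":-0.085,"jaw":40},
  {"tx":0.24,"ty":15.37,"tz":-0.8,"spin":-0.085,"jaw":40},
  {"tx":0.24,"ty":15.37,"tz":-0.8,"spin":-0.085,"jaw":40},
])

```text
time_s: 5.18
ee_pos: [569.2, 193.9, 7.9]
eef_rot: [[0.134, 0.991, 0.001], [0.991, -0.134, 0.0], [0.0, 0.001, -1.0]]
ft_force: [1.1, -1.5, -0.3]
width: 46.9
grip_force: 26.5
```

carry_out([
  {"tx":0,"ty":0,"tz":0.1,"spin":0,"jaw":40},
  {"tx":0,"ty":0,"tz":0.2,"spin":0,"jaw":40},
  {"tx":0,"ty":0,"tz":0.2,"spin":0,"jaw":40},
])

```text
time_s: 5.43
ee_pos: [569.4, 193.8, 6.0]
eef_rot: [[0.135, 0.991, 0.001], [0.991, -0.135, 0.0], [0.0, 0.001, -1.0]]
ft_force: [-1.7, 0.1, 5.4]
width: 46.9
grip_force: 27.1
```

carry_out([
  {"tx":0,"ty":0,"tz":0,"spin":0,"jaw":64},
  {"tx":0,"ty":0,"tz":0,"spin":0,"jaw":64},
  {"tx":0,"ty":0,"tz":0,"spin":0,"jaw":64},
  {"tx":0,"ty":0,"tz":0,"spin":0,"jaw":64},
  {"tx":0,"ty":0,"tz":-0.5,"spin":0,"jaw":64},
  {"tx":0,"ty":0,"tz":-1.5,"spin":0,"jaw":64},
  {"tx":0,"ty":0,"tz":-3,"spin":0,"jaw":64},
  {"tx":0,"ty":0,"tz":-6,"spin":0,"jaw":64},
  {"tx":0,"ty":0,"tz":-9,"spin":0,"jaw":80},
  {"tx":0,"ty":-6,"tz":-9,"spin":0,"jaw":80},
  {"tx":0,"ty":-12,"tz":-9,"spin":0,"jaw":80},
  {"tx":-3.5,"ty":-15.2,"tz":-9,"spin":-0.1,"jaw":80},
  {"tx":-5,"ty":-15.2,"tz":-9,"spin":-0.2,"jaw":80},
  {"tx":-5,"ty":-15.2,"tz":-9,"spin":-0.2,"jaw":80},
  {"tx":-5,"ty":-15.2,"tz":-9,"spin":-0.2,"jaw":80},
])

```text
time_s: 6.68
ee_pos: [410.1, 164.0, 96.4]
eef_rot: [[-0.065, 0.998, 0.001], [0.998, 0.065, 0.0], [0.0, 0.001, -1.0]]
ft_force: [1.9, -0.2, 1.0]
width: 68.1
grip_force: 0.0
```

```bash
python3 - <<'E'
from cell import robot
from h import *
s=robot.state();print(np.array(s['ee_pos']))
f=robot.grab_frame('wrist');np.save('w3.npy',f,allow_pickle=True)
a=ortho(f,5,370,630,-20,260,2.1)
cv2.imwrite('pics/w3o.png',a)
print(go(s,407,116.7,50,3),go(s,407,116.7,1,3))
E
```

```text
[410.13 163.96  96.38]
{'tx': np.float64(-4.7), 'ty': np.float64(-0.62), 'tz': np.float64(4.64), 'spin': np.float64(0.012)} {'tx': np.float64(-4.7), 'ty': np.float64(-0.62), 'tz': np.float64(9.54), 'spin': np.float64(0.012)}
```

View pics/w3o.png

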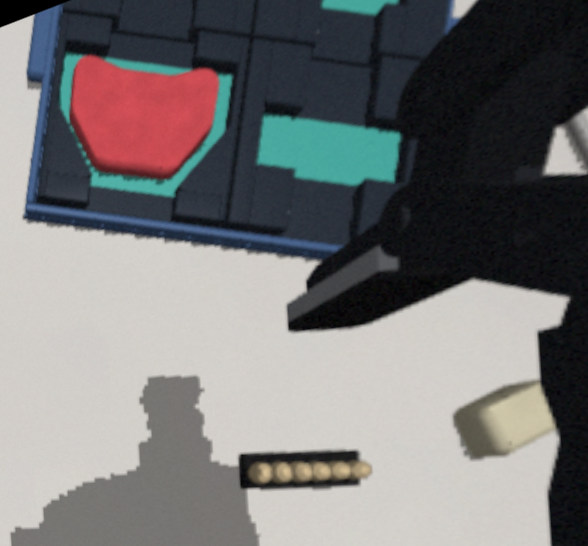

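Plate lies flat in its pocket (red at 145,115). Strip carrier runs from (239,453) to (360,488), giving centre x=406.7, y=117.1 and yaw about 1.5°.

carry_out([
  {"tx":-2.5,"ty":-0.5,"tz":2,"spin":0.04,"jaw":60},
  {"tx":-4.66,"ty":-0.65,"tz":4,"spin":0.04,"jaw":60},
  {"tx":-4.66,"ty":-0.65,"tz":5,"spin":0.04,"jaw":60},
  {"tx":-4.66,"ty":-0.65,"tz":5,"spin":0.04,"jaw":60},
  {"tx":-4.66,"ty":-0.65,"tz":6.5,"spin":0.04,"jaw":60},
  {"tx":-4.66,"ty":-0.65,"tz":8,"spin":0.04,"jaw":60},
  {"tx":-4.66,"ty":-0.65,"tz":9,"spin":0.04,"jaw":60},
  {"tx":-4.66,"ty":-0.65,"tz":9.5,"spin":0.04,"jaw":60},
  {"tx":-4.66,"ty":-0.65,"tz":9.5,"spin":0.04,"jaw":60},
  {"tx":-4.66,"ty":-0.65,"tz":9.5,"spin":0.04,"jaw":5},
  {"tx":-4.66,"ty":-0.65,"tz":9.5,"spin":0.04,"jaw":5},
  {"tx":-4.66,"ty":-0.65,"tz":9.5,"spin":0.04,"jaw":5},
  {"tx":-4.66,"ty":-0.65,"tz":9.5,"spin":0.04,"jaw":5},
  {"tx":-4.66,"ty":-0.65,"tz":9.5,"spin":0.04,"jaw":5},
  {"tx":-4.66,"ty":-0.65,"tz":9.5,"spin":0.04,"jaw":5},
  {"tx":-4.66,"ty":-0.65,"tz":9.5,"spin":0.04,"jaw":5},
  {"tx":-4.66,"ty":-0.65,"tz":9.5,"spin":0.04,"jaw":5},
  {"tx":-4.66,"ty":-0.65,"tz":9.5,"spin":0.04,"jaw":5},
], grip_force=25)

```text
time_s: 8.23
ee_pos: [409.0, 117.9, 1.0]
eef_rot: [[-0.025, 1.0, 0.002], [1.0, 0.025, 0.0], [0.0, 0.002, -1.0]]
ft_force: [-1.0, 0.9, 6.0]
width: 15.5
grip_force: 25.4
```

```bash
python3 - <<'E'
from cell import robot
from h import *
s=robot.state();print(np.array(s['ee_pos']))
print(go(s,557.6,105,60,-7.7),go(s,557.6,105,8,-7.7))
E
```

```text
[409.   117.91   1.03]
{'tx': np.float64(-1.66), 'ty': np.float64(14.83), 'tz': np.float64(-5.87), 'spin': np.float64(0.159)} {'tx': np.float64(-1.66), 'ty': np.float64(14.82), 'tz': np.float64(-0.67), 'spin': np.float64(0.159)}
```

carry_out([
  {"tx":0,"ty":0,"tz":-1.5,"spin":0,"jaw":5},
  {"tx":0,"ty":0,"tz":-3.5,"spin":0,"jaw":5},
  {"tx":0,"ty":0,"tz":-5.9,"spin":0,"jaw":5},
  {"tx":-0.4,"ty":3,"tz":-5.9,"spin":0.04,"jaw":5},
  {"tx":-0.8,"ty":6,"tz":-5.9,"spin":0.08,"jaw":5},
  {"tx":-1.2,"ty":9,"tz":-5.9,"spin":0.12,"jaw":5},
  {"tx":-1.6,"ty":12,"tz":-5.9,"spin":0.16,"jaw":5},
  {"tx":-1.66,"ty":14.2,"tz":-5.9,"spin":0.16,"jaw":5},
  {"tx":-1.66,"ty":14.83,"tz":-5.9,"spin":0.16,"jaw":5},
  {"tx":-1.66,"ty":14.83,"tz":-5.9,"spin":0.16,"jaw":5},
  {"tx":-1.66,"ty":14.83,"tz":-4.5,"spin":0.16,"jaw":5},
  {"tx":-1.66,"ty":14.83,"tz":-3,"spin":0.16,"jaw":5},
  {"tx":-1.66,"ty":14.83,"tz":-1.6,"spin":0.16,"jaw":5},
  {"tx":-1.66,"ty":14.83,"tz":-1.0,"spin":0.16,"jaw":5},
  {"tx":-1.66,"ty":14.83,"tz":-0.7,"spin":0.16,"jaw":5},
  {"tx":-1.66,"ty":14.83,"tz":-0.6,"spin":0.16,"jaw":5},
  {"tx":-1.66,"ty":14.83,"tz":-0.6,"spin":0.16,"jaw":5},
  {"tx":-1.66,"ty":14.83,"tz":-0.6,"spin":0.16,"jaw":5},
])

```text
time_s: 9.73
ee_pos: [556.7, 105.0, 7.1]
eef_rot: [[0.134, 0.991, 0.001], [0.991, -0.134, 0.0], [0.0, 0.001, -1.0]]
ft_force: [0.0, -0.6, -0.5]
width: 15.6
grip_force: 24.8
```

carry_out([
  {"tx":0,"ty":0,"tz":0.05,"spin":0,"jaw":38},
  {"tx":0,"ty":0,"tz":0.05,"spin":0,"jaw":38},
  {"tx":0,"ty":0,"tz":0.05,"spin":0,"jaw":38},
  {"tx":0,"ty":0,"tz":0,"spin":0,"jaw":38},
  {"tx":0,"ty":0,"tz":-1,"spin":0,"jaw":38},
  {"tx":0,"ty":0,"tz":-3,"spin":0,"jaw":38},
  {"tx":0,"ty":0,"tz":-6,"spin":0,"jaw":60},
  {"tx":-3,"ty":-3,"tz":-6,"spin":-0.1,"jaw":60},
  {"tx":-6,"ty":-6,"tz":-6,"spin":-0.2,"jaw":60},
  {"tx":-9,"ty":-9,"tz":-6,"spin":-0.3,"jaw":60},
  {"tx":-9.93,"ty":-11.34,"tz":-6,"spin":-0.4,"jaw":60},
  {"tx":-9.93,"ty":-11.34,"tz":-6,"spin":-0.5,"jaw":60},
  {"tx":-9.93,"ty":-11.34,"tz":-6,"spin":-0.57,"jaw":60},
  {"tx":-9.93,"ty":-11.34,"tz":-6,"spin":-0.57,"jaw":60},
  {"tx":-9.93,"ty":-11.34,"tz":-6,"spin":-0.57,"jaw":60},
  {"tx":-9.93,"ty":-11.34,"tz":-6,"spin":-0.57,"jaw":60},
  {"tx":-9.93,"ty":-11.34,"tz":-6,"spin":-0.57,"jaw":60},
])

```text
time_s: 11.15
ee_pos: [431.4, 21.8, 66.4]
eef_rot: [[-0.42, 0.908, -0.0], [0.908, 0.42, 0.0], [0.0, -0.0, -1.0]]
ft_force: [0.9, -0.3, 0.8]
width: 51.5
grip_force: 0.0
```

```bash
python3 - <<'E'
from cell import robot
from h import *
s=robot.state();print(np.array(s['ee_pos']))
f=robot.grab_frame('wrist')
a=ortho(f,18,380,620,-30,170,2.2)
cv2.imwrite('pics/w4o.png',a)
print(go(s,431,21.8,2,25))
E
```

```text
[431.44  21.8   66.36]
{'tx': np.float64(0.02), 'ty': np.float64(-0.04), 'tz': np.float64(6.44), 'spin': np.float64(-0.003)}
```

View pics/w4o.png

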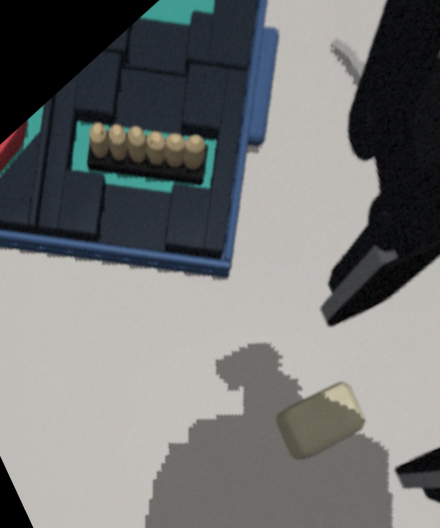

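Strip lies flat in its nest (147,155). The key's top is centred at about (321,417), so (430.5, 23.5) mm with yaw about 26°.

carry_out([
  {"tx":0.1,"ty":-0.02,"tz":2,"spin":-0.02,"jaw":60},
  {"tx":0.1,"ty":-0.02,"tz":4,"spin":-0.02,"jaw":60},
  {"tx":0.1,"ty":-0.02,"tz":5.5,"spin":-0.02,"jaw":60},
  {"tx":0.1,"ty":-0.02,"tz":6.3,"spin":-0.02,"jaw":60},
  {"tx":0.1,"ty":-0.02,"tz":6.3,"spin":-0.02,"jaw":60},
  {"tx":0.1,"ty":-0.02,"tz":6.3,"spin":-0.02,"jaw":10},
  {"tx":0.1,"ty":-0.02,"tz":6.3,"spin":-0.02,"jaw":10},
  {"tx":0.1,"ty":-0.02,"tz":6.3,"spin":-0.02,"jaw":10},
  {"tx":0.1,"ty":-0.02,"tz":6.3,"spin":-0.02,"jaw":10},
  {"tx":0.1,"ty":-0.02,"tz":6.3,"spin":-0.02,"jaw":10},
  {"tx":0.1,"ty":-0.02,"tz":6.3,"spin":-0.02,"jaw":10},
  {"tx":0.1,"ty":-0.02,"tz":6.3,"spin":-0.02,"jaw":10},
  {"tx":0.1,"ty":-0.02,"tz":6.3,"spin":-0.02,"jaw":10},
])

```text
time_s: 12.28
ee_pos: [431.2, 22.5, 4.1]
eef_rot: [[-0.439, 0.898, 0.002], [0.898, 0.439, -0.0], [-0.001, 0.001, -1.0]]
ft_force: [-0.3, -0.2, 7.6]
width: 24.6
grip_force: 25.1
```

```bash
python3 - <<'E'
from cell import robot
from h import *
s=robot.state();print(np.array(s['ee_pos']))
print(go(s,643.6,93.3,70,-7.7),go(s,643.6,93.3,8.5,-7.7))
E
```

```text
[431.24  22.48   4.12]
{'tx': np.float64(-2.97), 'ty': np.float64(22.2), 'tz': np.float64(-6.56), 'spin': np.float64(0.589)} {'tx': np.float64(-2.97), 'ty': np.float64(22.19), 'tz': np.float64(-0.41), 'spin': np.float64(0.589)}
```

carry_out([
  {"tx":0,"ty":0,"tz":-1.5,"spin":0,"jaw":10},
  {"tx":0,"ty":0,"tz":-4,"spin":0,"jaw":10},
  {"tx":0,"ty":0,"tz":-6.6,"spin":0,"jaw":10},
  {"tx":-0.4,"ty":3,"tz":-6.6,"spin":0.1,"jaw":10},
  {"tx":-0.8,"ty":6,"tz":-6.6,"spin":0.2,"jaw":10},
  {"tx":-1.2,"ty":9,"tz":-6.6,"spin":0.3,"jaw":10},
  {"tx":-1.6,"ty":12,"tz":-6.6,"spin":0.4,"jaw":10},
  {"tx":-2,"ty":15,"tz":-6.6,"spin":0.5,"jaw":10},
  {"tx":-2.5,"ty":18,"tz":-6.6,"spin":0.589,"jaw":10},
  {"tx":-2.97,"ty":21,"tz":-6.6,"spin":0.589,"jaw":10},
  {"tx":-2.97,"ty":22.2,"tz":-6.6,"spin":0.589,"jaw":10},
  {"tx":-2.97,"ty":22.2,"tz":-6.6,"spin":0.589,"jaw":10},
  {"tx":-2.97,"ty":22.2,"tz":-4.5,"spin":0.589,"jaw":10},
  {"tx":-2.97,"ty":22.2,"tz":-2.5,"spin":0.589,"jaw":10},
  {"tx":-2.97,"ty":22.2,"tz":-1.3,"spin":0.589,"jaw":10},
  {"tx":-2.97,"ty":22.2,"tz":-0.8,"spin":0.589,"jaw":10},
  {"tx":-2.97,"ty":22.2,"tz":-0.65,"spin":0.589,"jaw":10},
  {"tx":-2.97,"ty":22.2,"tz":-0.65,"spin":0.589,"jaw":10},
])

```text
time_s: 13.78
ee_pos: [642.4, 93.1, 10.3]
eef_rot: [[0.134, 0.991, -0.0], [0.991, -0.134, -0.0], [-0.0, -0.0, -1.0]]
ft_force: [0.7, 0.1, 0.4]
width: 24.2
grip_force: 24.5
```

carry_out([
  {"tx":0,"ty":0,"tz":0,"spin":0,"jaw":45},
  {"tx":0,"ty":0,"tz":0,"spin":0,"jaw":45},
  {"tx":0,"ty":0,"tz":0,"spin":0,"jaw":45},
  {"tx":0,"ty":0,"tz":0,"spin":0,"jaw":45},
  {"tx":0,"ty":0,"tz":-1,"spin":0,"jaw":45},
  {"tx":0,"ty":0,"tz":-3,"spin":0,"jaw":45},
  {"tx":0,"ty":0,"tz":-6.5,"spin":0,"jaw":45},
  {"tx":0,"ty":0,"tz":-10,"spin":0,"jaw":60},
  {"tx":-1,"ty":-3,"tz":-12,"spin":0,"jaw":60},
  {"tx":-2.2,"ty":-6,"tz":-14,"spin":0,"jaw":60},
  {"tx":-3.4,"ty":-9.5,"tz":-14,"spin":0,"jaw":60},
  {"tx":-4.6,"ty":-13,"tz":-14,"spin":0,"jaw":60},
  {"tx":-6,"ty":-16.5,"tz":-14,"spin":0,"jaw":60},
  {"tx":-7.3,"ty":-20,"tz":-14,"spin":0,"jaw":60},
  {"tx":-8.5,"ty":-23.3,"tz":-14,"spin":0,"jaw":60},
  {"tx":-8.5,"ty":-23.3,"tz":-14,"spin":0,"jaw":60},
  {"tx":-8.5,"ty":-23.3,"tz":-14,"spin":0,"jaw":60},
])

```text
time_s: 15.2
ee_pos: [399.8, 40.1, 150.8]
eef_rot: [[0.134, 0.991, 0.001], [0.991, -0.134, -0.0], [0.0, 0.001, -1.0]]
ft_force: [0.9, 0.3, 0.2]
width: 51.1
grip_force: 0.0
```

carry_out([
  {"tx":-3.5,"ty":0.3,"tz":0,"spin":0,"jaw":60},
  {"tx":-7,"ty":0.6,"tz":0,"spin":0,"jaw":60},
  {"tx":-10.5,"ty":0.9,"tz":0,"spin":0,"jaw":60},
  {"tx":-14,"ty":1.2,"tz":0,"spin":0,"jaw":60},
  {"tx":-17.5,"ty":1.4,"tz":0,"spin":0,"jaw":60},
  {"tx":-21,"ty":1.7,"tz":0,"spin":0,"jaw":60},
  {"tx":-24.5,"ty":2,"tz":0,"spin":0,"jaw":60},
  {"tx":-28,"ty":2.3,"tz":0,"spin":0,"jaw":60},
  {"tx":-31.5,"ty":2.5,"tz":0,"spin":0,"jaw":60},
  {"tx":-34,"ty":2.6,"tz":0,"spin":0,"jaw":60},
  {"tx":-34,"ty":2.6,"tz":0,"spin":0,"jaw":60},
  {"tx":-34,"ty":2.6,"tz":0,"spin":0,"jaw":60},
  {"tx":-34,"ty":2.6,"tz":0,"spin":0,"jaw":60},
])

```text
time_s: 16.28
ee_pos: [381.6, -300.1, 149.8]
eef_rot: [[0.134, 0.991, -0.0], [0.991, -0.134, 0.0], [0.0, -0.0, -1.0]]
ft_force: [-0.3, -0.6, 0.2]
width: 51.5
grip_force: 0.0
```

```bash
python3 - <<'E'
from cell import robot
from h import *
s=robot.state();print(np.array(s['ee_pos']))
f=robot.grab_frame('wrist');np.save('w5.npy',f,allow_pickle=True);print(np.array(f['T'])[:3,3])
cv2.imwrite('pics/w5o.png',ortho(f,19,350,470,-340,-180,4))
S=4;im=ortho(f,19,350,470,-340,-220,S);hsv=cv2.cvtColor(im,cv2.COLOR_BGR2HSV)
m=cv2.morphologyEx(cv2.inRange(hsv,(4,100,60),(20,255,255)),cv2.MORPH_OPEN,np.ones((3,3)))
c=max(cv2.findContours(m,cv2.RETR_EXTERNAL,cv2.CHAIN_APPROX_NONE)[0],key=cv2.contourArea)
p=np.c_[470-c[:,0,1]/S,-220-c[:,0,0]/S].astype(np.float32);print(cv2.minAreaRect(p))
E
```

```text
[ 381.61 -300.06  149.82]
[ 392.82 -215.29  292.17]
((399.5427551269531, -278.8272399902344), (52.90447998046875, 25.661771774291992), 79.8379135131836)
```

View pics/w5o.png

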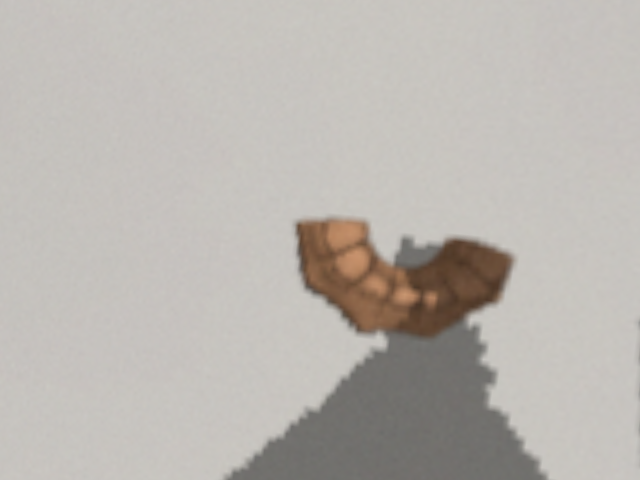

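Bite (orange) centred around (400,275) in the crop, ends pointing up (+x), yaw about −10°. The grasp point works out to about (397, −282).

```bash
python3 - <<'E'
from cell import robot
from h import *
s=robot.state()
print(go(s,397,-282,40,-10.2),go(s,397,-282,3,-10.2))
E
```

```text
{'tx': np.float64(1.95), 'ty': np.float64(1.29), 'tz': np.float64(10.99), 'spin': np.float64(0.045)} {'tx': np.float64(1.95), 'ty': np.float64(1.29), 'tz': np.float64(14.69), 'spin': np.float64(0.045)}
```

carry_out([
  {"tx":1.95,"ty":1.29,"tz":3,"spin":0.045,"jaw":60},
  {"tx":1.95,"ty":1.29,"tz":6,"spin":0.045,"jaw":60},
  {"tx":1.95,"ty":1.29,"tz":9,"spin":0.045,"jaw":60},
  {"tx":1.95,"ty":1.29,"tz":11,"spin":0.045,"jaw":60},
  {"tx":1.95,"ty":1.29,"tz":12.5,"spin":0.045,"jaw":60},
  {"tx":1.95,"ty":1.29,"tz":13.7,"spin":0.045,"jaw":60},
  {"tx":1.95,"ty":1.29,"tz":14.4,"spin":0.045,"jaw":60},
  {"tx":1.95,"ty":1.29,"tz":14.65,"spin":0.045,"jaw":60},
  {"tx":1.95,"ty":1.29,"tz":14.65,"spin":0.045,"jaw":60},
  {"tx":1.95,"ty":1.29,"tz":14.65,"spin":0.045,"jaw":60},
  {"tx":1.95,"ty":1.29,"tz":14.65,"spin":0.045,"jaw":10},
  {"tx":1.95,"ty":1.29,"tz":14.65,"spin":0.045,"jaw":10},
  {"tx":1.95,"ty":1.29,"tz":14.65,"spin":0.045,"jaw":10},
  {"tx":1.95,"ty":1.29,"tz":14.65,"spin":0.045,"jaw":10},
  {"tx":1.95,"ty":1.29,"tz":14.65,"spin":0.045,"jaw":10},
  {"tx":1.95,"ty":1.29,"tz":14.65,"spin":0.045,"jaw":10},
  {"tx":1.95,"ty":1.29,"tz":14.65,"spin":0.045,"jaw":10},
  {"tx":1.95,"ty":1.29,"tz":14.65,"spin":0.045,"jaw":10},
], grip_force=30)

```text
time_s: 17.83
ee_pos: [396.7, -282.8, 4.0]
eef_rot: [[0.178, 0.984, 0.0], [0.984, -0.178, -0.001], [-0.001, 0.001, -1.0]]
ft_force: [-2.2, 1.1, 9.1]
width: 22.2
grip_force: 27.0
```

carry_out([
  {"tx":0,"ty":0,"tz":-1,"spin":0,"jaw":10},
  {"tx":0,"ty":0,"tz":-3,"spin":0,"jaw":10},
  {"tx":0,"ty":0,"tz":-6,"spin":0,"jaw":10},
  {"tx":0,"ty":0,"tz":-9,"spin":0,"jaw":10},
  {"tx":0,"ty":0,"tz":-12,"spin":0,"jaw":10},
  {"tx":0,"ty":0,"tz":-12,"spin":0,"jaw":10},
  {"tx":0,"ty":0,"tz":-12,"spin":0,"jaw":10},
])

```text
time_s: 18.42
ee_pos: [397.2, -283.2, 124.7]
eef_rot: [[0.178, 0.984, 0.002], [0.984, -0.178, -0.002], [-0.002, 0.003, -1.0]]
ft_force: [0.7, 0.7, -1.1]
width: 21.9
grip_force: 27.5
```

```bash
python3 - <<'E'
from cell import robot
from h import *
s=robot.state();print(np.array(s['ee_pos']))
f=robot.grab_frame('wrist')
cv2.imwrite('pics/w6.png',cv2.resize(f['color'][150:,100:420,::-1],None,fx=2,fy=2))
print(go(s,385,40,120,-10.2))
E
```

```text
[ 397.23 -283.23  124.7 ]
{'tx': np.float64(31.59), 'ty': np.float64(-6.96), 'tz': np.float64(0.39), 'spin': np.float64(-0.001)}
```

View pics/w6.png

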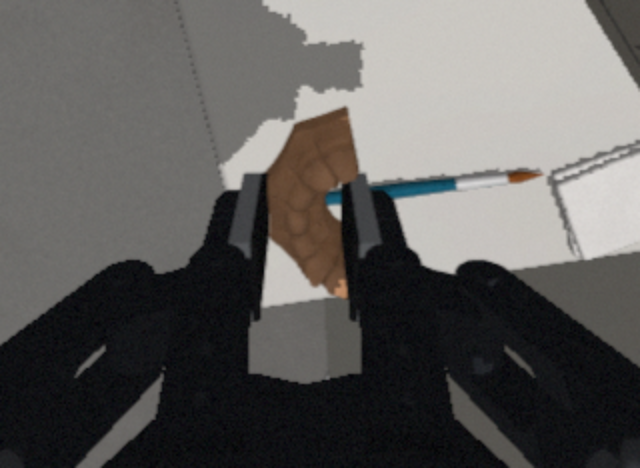

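Bite held squarely at its middle (arch at 310,200 between the pads, 22 mm). Now carrying it past the furnace corner at x of about 390.

carry_out([
  {"tx":3.5,"ty":-0.8,"tz":0,"spin":0,"jaw":10},
  {"tx":7,"ty":-1.5,"tz":0,"spin":0,"jaw":10},
  {"tx":10.5,"ty":-2.3,"tz":0,"spin":0,"jaw":10},
  {"tx":14,"ty":-3.1,"tz":0,"spin":0,"jaw":10},
  {"tx":17.5,"ty":-3.9,"tz":0,"spin":0,"jaw":10},
  {"tx":21,"ty":-4.6,"tz":0,"spin":0,"jaw":10},
  {"tx":24.5,"ty":-5.4,"tz":0,"spin":0,"jaw":10},
  {"tx":28,"ty":-6.2,"tz":0,"spin":0,"jaw":10},
  {"tx":30.5,"ty":-6.7,"tz":0,"spin":0,"jaw":10},
  {"tx":31.6,"ty":-7,"tz":0,"spin":0,"jaw":10},
  {"tx":31.6,"ty":-7,"tz":0,"spin":0,"jaw":10},
  {"tx":31.6,"ty":-7,"tz":0,"spin":0,"jaw":10},
])

```text
time_s: 19.47
ee_pos: [383.4, 41.1, 122.5]
eef_rot: [[0.176, 0.984, -0.002], [0.984, -0.176, -0.0], [-0.0, -0.002, -1.0]]
ft_force: [-1.3, -0.7, -1.5]
width: 21.8
grip_force: 28.9
```

```bash
python3 - <<'E'
from cell import robot
from h import *
s=robot.state();print(np.array(s['ee_pos']))
print(go(s,655.7,182.1,70,-7.7),go(s,655.7,182.1,10.3,-7.7))
E
```

```text
[383.36  41.13 122.47]
{'tx': np.float64(18.68), 'ty': np.float64(24.33), 'tz': np.float64(5.2), 'spin': np.float64(-0.043)} {'tx': np.float64(18.68), 'ty': np.float64(24.34), 'tz': np.float64(11.17), 'spin': np.float64(-0.043)}
```

carry_out([
  {"tx":2.5,"ty":3,"tz":0,"spin":0,"jaw":10},
  {"tx":5,"ty":6.2,"tz":0,"spin":0,"jaw":10},
  {"tx":7.5,"ty":9.5,"tz":0,"spin":-0.02,"jaw":10},
  {"tx":10,"ty":12.8,"tz":0,"spin":-0.04,"jaw":10},
  {"tx":12.5,"ty":16,"tz":0,"spin":-0.043,"jaw":10},
  {"tx":15,"ty":19.4,"tz":2,"spin":-0.043,"jaw":10},
  {"tx":17.5,"ty":22.6,"tz":4,"spin":-0.043,"jaw":10},
  {"tx":18.68,"ty":24.34,"tz":5.2,"spin":-0.043,"jaw":10},
  {"tx":18.68,"ty":24.34,"tz":5.2,"spin":-0.043,"jaw":10},
  {"tx":18.68,"ty":24.34,"tz":5.2,"spin":-0.043,"jaw":10},
  {"tx":18.68,"ty":24.34,"tz":7,"spin":-0.043,"jaw":10},
  {"tx":18.68,"ty":24.34,"tz":9,"spin":-0.043,"jaw":10},
  {"tx":18.68,"ty":24.34,"tz":10.2,"spin":-0.043,"jaw":10},
  {"tx":18.68,"ty":24.34,"tz":10.8,"spin":-0.043,"jaw":10},
  {"tx":18.68,"ty":24.34,"tz":11.0,"spin":-0.043,"jaw":10},
  {"tx":18.68,"ty":24.34,"tz":11.1,"spin":-0.043,"jaw":10},
  {"tx":18.68,"ty":24.34,"tz":11.1,"spin":-0.043,"jaw":10},
])

```text
time_s: 20.88
ee_pos: [657.1, 180.9, 13.2]
eef_rot: [[0.136, 0.991, 0.001], [0.991, -0.136, 0.0], [0.0, 0.001, -1.0]]
ft_force: [-0.3, -0.8, -0.1]
width: 21.6
grip_force: 29.0
```

carry_out([
  {"tx":0.1,"ty":-0.15,"tz":0.1,"spin":0,"jaw":10},
  {"tx":0.1,"ty":-0.15,"tz":0.2,"spin":0,"jaw":10},
  {"tx":0.1,"ty":-0.15,"tz":0.3,"spin":0,"jaw":10},
  {"tx":0.1,"ty":-0.15,"tz":0.3,"spin":0,"jaw":10},
  {"tx":0.1,"ty":-0.15,"tz":0.3,"spin":0,"jaw":10},
])

```text
time_s: 21.3
ee_pos: [655.6, 182.7, 10.1]
eef_rot: [[0.135, 0.991, 0.001], [0.991, -0.135, 0.0], [0.0, 0.001, -1.0]]
ft_force: [-1.4, -0.6, 6.8]
width: 21.8
grip_force: 30.3
```

carry_out([
  {"tx":0,"ty":0,"tz":0,"spin":0,"jaw":42},
  {"tx":0,"ty":0,"tz":0,"spin":0,"jaw":42},
  {"tx":0,"ty":0,"tz":0,"spin":0,"jaw":42},
  {"tx":0,"ty":0,"tz":0,"spin":0,"jaw":42},
  {"tx":0,"ty":0,"tz":-1,"spin":0,"jaw":42},
  {"tx":0,"ty":0,"tz":-3,"spin":0,"jaw":42},
  {"tx":0,"ty":0,"tz":-6,"spin":0,"jaw":42},
  {"tx":0,"ty":0,"tz":-10,"spin":0,"jaw":60},
  {"tx":-4,"ty":-3,"tz":-13,"spin":0,"jaw":60},
  {"tx":-7,"ty":-6,"tz":-16,"spin":0,"jaw":60},
  {"tx":-10,"ty":-9,"tz":-19,"spin":0,"jaw":60},
  {"tx":-11,"ty":-11,"tz":-19,"spin":0,"jaw":60},
  {"tx":-11,"ty":-11,"tz":-19,"spin":0,"jaw":60},
  {"tx":-11,"ty":-11,"tz":-19,"spin":0,"jaw":60},
])

```text
time_s: 22.47
ee_pos: [529.7, 87.3, 202.2]
eef_rot: [[0.137, 0.991, 0.003], [0.991, -0.137, -0.0], [0.0, 0.003, -1.0]]
ft_force: [0.9, 0.0, 0.1]
width: 51.2
grip_force: 0.0
```

```bash
python3 - <<'E'
from cell import robot
from h import *
s=robot.state();print(np.array(s['ee_pos']))
f=robot.grab_frame('wrist');np.save('w7.npy',f,allow_pickle=True);print(np.array(f['T'])[:3,3])
cv2.imwrite('pics/w7o.png',ortho(f,8,505,705,50,250,2.9))
E
```

```text
[529.75  87.32 202.19]
[540.81 172.09 344.53]
```

View pics/w7o.png

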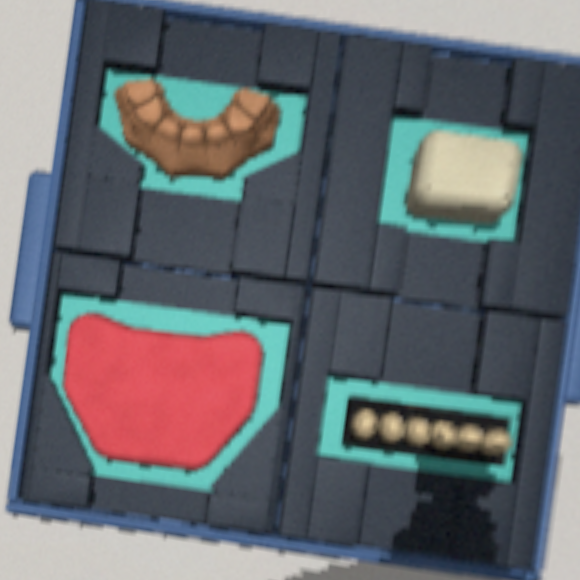

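All four pieces sit flat in their own pockets: bite (197,130), key (465,175), plate (165,390), strip (428,428). Each is within about 3 mm of its nest's centre. Handing in.

```bash
python3 -c "
from cell import robot
print(robot.job_done())"
```

```text
the job is handed in; nothing more can be done
None
```

The job is handed in: the base plate, bite registration, tooth strip and silicone key each looked flat in their own nest in the last picture, within about 3 mm of centre; I kept clear of the stone model but did not check it again, and no verdict came back.

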